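# Stand the coin tube, coins down, in its tray

### The job

The green coin tube is packed with coins at one end only, and both ends look alike. Pick it up level by its two white side buttons and let it swing freely in the grip until the heavy end has sunk, then lower it so that it stands upright, heavy end down, inside the little white square tray, and only then let go. Leave the yellow tube where it lies.

Things in the scene. Friction and masses are not known exactly. Their poses are not given: they have to be found in the camera images.
- green_tube_mid (a point): Centre of the green coin tube: an opaque square plastic bar 76 mm long, 36 x 36 mm across, black capped at both ends, 130 to 220 g, lying flat on the sideboard (this point 18 mm above it). x runs along the bar, y sideways through its two white buttons. Which end is heavy cannot be seen and may point either way.
- green_tube_button (a point): Centre of the outer face of one white button of the green tube. A button (20 mm across, 8 mm proud) sits half-way along each of two opposite sides; 52 mm over both. They are the ends of a freely turning pivot along y through the bar's centre: held by them and lifted over 50 mm, the bar swings within about 1 s until its heavy end hangs straight down.
- yellow_tube_mid (a point): Centre of the yellow coin tube, of the same shape and size as the green one, lying flat on the sideboard: a bystander, to be left alone. Axes as for the green tube.
- tray_floor (a point): Centre of the inner floor of the white square tray with grey felt, fixed to the sideboard: 94 x 94 mm outside, 84 x 84 mm inside, the floor 5 mm above the sideboard, the rim 9 mm above the floor. z up, x and y along its sides. A tube standing on end in it has its centre 38 mm above this point.

How it is judged:
By the outcome, as a careful person would: the job done as asked, in the order asked, and still so for the second after the job is handed in, with the robot touching nothing.
It also fails if it takes over 48 s, if anything falls off the work surface, if the arm or the gripper's body presses on something with over 40 N, if the wrist force passes 120 N, or if a joint passes its speed limit or range.

### The arm

A 6-joint arm with a two-finger parallel gripper is mounted at the origin on the work surface. World frame = base frame: x ahead of the robot, y to its left, z up, the work surface at z = 0. Lengths are in m, angles in rad, forces in N, time in s.
With the tool pointing down it reaches from about 0.35 to 0.775 m from the base axis. Payload 7.3 kg.
Tool frame: the origin (TCP) lies midway between the tips of the shut fingers; the grasp point (between the pads) lies grasp_offset behind it (grasp_offset is the distance from the TCP to the grasp point, in m); z points along the fingers, y is the line along which they close (so a half turn about z gives the same grasp; the last joint's range is limited). The gripper opens to 92 mm and grips with 3 to 60 N. Pads are 19 mm wide; open, the fingers measure 130 mm over their backs; the gripper's body (75 mm by 190 mm) begins 47 mm behind the grasp point.
Start: joints at [0.982, 0.342, 1.524, -0, 1.275, -0.146], TCP at [0.225, 0.474, 0.227] pointing down, gripper open.
Joint ranges: [-2.53, 2.53], [-0.77, 2.02], [0.04, 2.7], [-1, 4.14], [0.28, 2.66], [-3.11, 3.11]. Speed limits (rad/s): [2.57, 2.57, 3.14, 3.14, 3.14, 3.14].

### API

Orientations are given as [roll, pitch, yaw] about the fixed x, y, z axes, in that order (R = Rz(yaw) Ry(pitch) Rx(roll)).
In Python, from cell import * gives the robot as it stands.
- The arm moves only by the tool step_arm, never from a script. Its argument "plan" is a list of rows, each a list of 5 numbers: the closure, from -1 (fully open) to 1 (shut), then the shift along the tool's x, y, z in m, then the turn about the tool's z in rad. In form: [[hand, x, y, z, twist], ...]. A call has 1 to 20 rows; each row is the pose to reach, as a shift and turn from the pose commanded when the call began, along the tool's axes at that moment; what a row does not reach only later rows make up. A row lasts 1/8 s, in which the tool goes at most 62.5 mm and 10.7 degrees, less where a joint would pass 70% of its speed; a pose out of reach is approached as far as the arm can. A call with a gripper value outside its range is refused whole. The fingers move at their own pace and stop on an object; "grip_force" is the grip in N (left out, the last holds). Time passes only in rows, so rows that repeat a pose let the fingers close. It gives the time, the measured TCP pose, the force, the opening and the grip force at its end, in the units of the state.
- observe(): the state, without advancing time (a new reading comes with each control period).
- read_camera(name): name is "scene" or "side" or "wrist"; returns a dict with "img" (480x640x3 uint8, red, green, blue), "range_z" (480x640 float32, m along the optical axis (not along the pixel's ray), 0 where there is no reading), "fx", "fy", "cx", "cy" (pixels), "k1" (the pictures are not rectified: a ray, as slopes to the right and down, at radius r is drawn at 1 + k1 r^2 times it, then the intrinsics apply), "R" (3x3) and "t" (3): a world point X has camera coordinates R X + t; the wrist camera has in their place "T_tool_cam" (4x4, takes a point from camera to tool coordinates, whose origin is the TCP and whose axes are the flange's). Camera axes: x right, y down, z forward; pixel columns grow to the right and rows downward; lengths in m; the calibration is good to about 2 mm. A picture is of the moment at which its call begins: read the wrist's pose just before it.
- hand_in(): hands the job in; it is judged then, once.
The state is a dict: "time": time; "qpos": joint angles; "qvel": joint speeds; "joint_efforts": joint torques, N m; "tool_pos": TCP position; "tool_rot": TCP orientation; "contact_force": force on the tool from outside, world axes, zero at the start; "torque": the same for the moment, N m; "opening": finger opening in m; "grip_force": force on a finger pad.
Only numpy, scipy, OpenCV 4.12 (cv2) and the standard library are available. Lean on these libraries where they do the work, as an engineer would, in place of code of your own. Each camera call takes 0.05 s, during which the arm holds its last target. There are 200 camera calls.

## Working session

There is one attempt and no reset: what is moved stays moved. The work goes in short steps, Python scripts to look and compute and a tool call to move; the robot and the scene stay as the last step left them, time stands still between calls to the robot, and variables do not carry over. Pictures are saved under pics/ and viewed, at most 10 in all, crops included, and the job is handed in when it is done.

Besides the shell and the picture viewer there is one more tool, called after "Request:" in YAML: its name, and indented under it one key for each argument. step_arm: Moves the arm, as the interface text tells. Its arguments: {"type":"object","properties":{"plan":{"type":"array","items":{"type":"array","items":{"type":"number"}}},"grip_force":{"type":"number"}},"required":["plan"]}

```bash
mkdir -p pics; ls
python3 - <<'E'
from cell import *
import cv2,numpy as np
s=observe();print({k:np.round(v,3).tolist() for k,v in s.items()})
try: print(grasp_offset)
except Exception as e: print(e)
a=read_camera("scene");b=read_camera("side")
for c in(a,b):print({k:np.round(v,4).tolist() for k,v in c.items() if k not in("img","range_z")})
np.savez('a.npz',**a);np.savez('b.npz',**b)
cv2.imwrite('pics/1.png',a["img"][:,:,::-1]);cv2.imwrite('pics/2.png',b["img"][:,:,::-1])
E
```

```text
pics
{'time': 0.0, 'qpos': [0.982, 0.343, 1.525, -0.0, 1.275, -0.146], 'qvel': [0.001, 0.0, -0.001, -0.001, -0.0, -0.001], 'joint_efforts': [-0.001, -43.124, -24.423, 0.072, 0.056, -0.0], 'tool_pos': [0.225, 0.474, 0.226], 'tool_rot': [-3.14, -0.0, 2.699], 'contact_force': [0.241, -0.004, 0.464], 'torque': [0.012, 0.022, 0.011], 'grip_force': 0.0, 'opening': 0.092}
0.0188
{'fx': 488.2318, 'fy': 488.2318, 'cx': 324.3254, 'cy': 237.1474, 'k1': -0.0253, 'R': [[0.8113, 0.5842, 0.0192], [0.43, -0.5741, -0.6968], [-0.3961, 0.5736, -0.717]], 't': [-0.4322, -0.2184, 0.9031]}
{'fx': 535.5942, 'fy': 535.5942, 'cx': 320.2769, 'cy': 238.6495, 'k1': -0.0921, 'R': [[-0.9348, -0.3543, 0.0232], [-0.1886, 0.4402, -0.8779], [0.3008, -0.825, -0.4784]], 't': [0.5008, 0.1553, 0.5653]}
```

View pics/1.png

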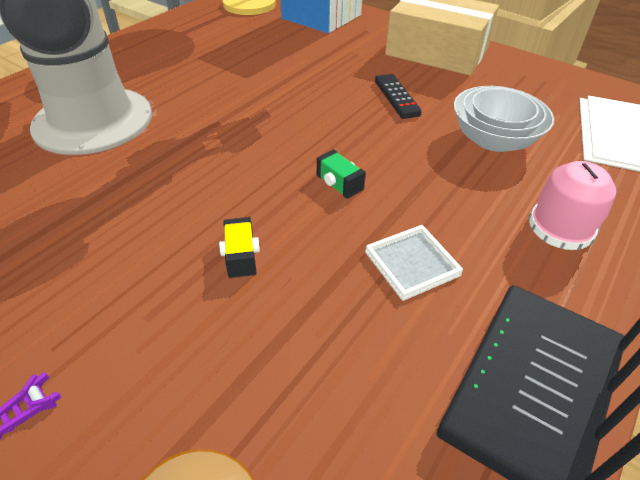

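View pics/2.png

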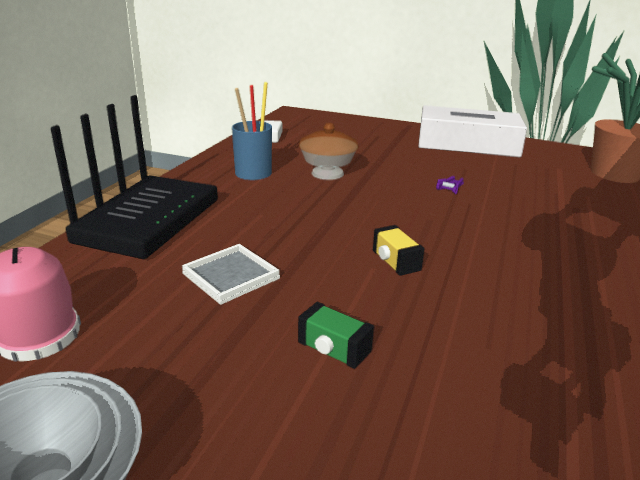

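The scene view shows the green tube at about (341,173), the tray at (413,262) and the yellow tube at (240,247). In the side view the green tube is at (336,334) and the tray at (231,273).

```bash
cat > h.py <<'E'
import numpy as np,cv2
def world(c,R=None,t=None):
    """per-pixel world points from depth"""
    R=c["R"] if R is None else R; t=c["t"] if t is None else t
    v,u=np.mgrid[:480,:640]; xd=(u-c["cx"])/c["fx"]; yd=(v-c["cy"])/c["fy"]
    x,y=xd,yd
    for _ in range(5):
        f=1+c["k1"]*(x*x+y*y); x,y=xd/f,yd/f
    ray=np.dstack([x,y,np.ones_like(x)])
    return (ray*c["range_z"][...,None]-t)@R, ray@R, -R.T@t   # points, ray dirs, cam centre
def onplane(ray,o,z): return o+ray*((z-o[2])/ray[...,2:])
def rect(P):
    (c,s,a)=cv2.minAreaRect(P[:,:2].astype(np.float32)*1000)
    if s[0]<s[1]: s=s[::-1];a-=90
    return np.round(c,1),np.round(s,1),round(a,1)
def biggest(m):
    n,l,st,_=cv2.connectedComponentsWithStats(m.astype(np.uint8)); return l==1+np.argmax(st[1:,4])
def masks(img):
    h,s,v=cv2.split(cv2.cvtColor(img,cv2.COLOR_RGB2HSV))
    return biggest((h>50)&(h<85)&(s>120)&(v>50)), biggest((h>22)&(h<34)&(s>110)&(v>120))
def report(c,W,ray,o):
    g,y=masks(c["img"])
    for n,m in(("green",g),("yellow",y)):
        p=W[m]; ctr=np.median(p,0)
        near=np.hypot(*(W[...,:2]-ctr[:2]).transpose(2,0,1))<.06
        top=near&(abs(W[...,2]-.036)<.005)&(c["range_z"]>0)
        P=onplane(ray,o,.036)[biggest(top)]
        print(n,"ctr",ctr.round(3),"top rect",rect(P)," zmed",np.median(W[top][:,2]).round(4))
        tg=m&(W[...,2]>.0335); print("  coloured top",rect(onplane(ray,o,.036)[biggest(tg)]))
E
python3 - <<'E'
from h import *
for f,px in(('a',(413,262)),('b',(231,273))):
    c=dict(np.load(f+'.npz')); W,ray,o=world(c); report(c,W,ray,o)
    print("tray floor px",W[px[1],px[0]].round(4))
    hsv=cv2.cvtColor(c["img"],cv2.COLOR_RGB2HSV); 
    near=np.hypot(*(W[...,:2]-W[px[1],px[0],:2]).transpose(2,0,1))<.08
    m=near&(hsv[...,1]<70)&(W[...,2]>.01); print("rim",rect(onplane(ray,o,.014)[biggest(m)]),"z",np.median(W[m][:,2]))
E
```

```text
green ctr [0.472 0.117 0.035] top rect (array([472.9, 123.9]), array([80.2, 42.3]), -14.0)  zmed 0.0355
  coloured top (array([470.2, 125.1]), array([56.4, 36.2]), -13.7)
yellow ctr [ 0.452 -0.086  0.035] top rect (array([454.4, -88.2]), array([81.9, 37.1]), -44.1)  zmed 0.0355
  coloured top (array([451.7, -85.4]), array([56.5, 35.4]), -44.3)
tray floor px [0.6508 0.0437 0.0032]
rim (array([651. ,  40.9]), array([96., 96.]), -27.0) z 0.013112559445850804
green ctr [0.469 0.14  0.037] top rect (array([469.5, 129.8]), array([81.2, 45.1]), -13.8)  zmed 0.0378
  coloured top (array([471.4, 129.2]), array([56.3, 38.4]), -14.3)
yellow ctr [ 0.454 -0.079  0.038] top rect (array([450.5, -82.7]), array([89.5, 45.4]), -44.7)  zmed 0.0382
  coloured top (array([454.4, -86.8]), array([57.3, 38.9]), -45.0)
tray floor px [0.6472 0.0455 0.008 ]
rim (array([648.3,  45.4]), array([103.3,  99.9]), -27.1) z 0.014944588247766871
```

Request:
step_arm:
  plan:
    - [-1, -0.05, -0.028, 0, -0.02]
    - [-1, -0.1, -0.056, 0, -0.05]
    - [-1, -0.15, -0.084, 0, -0.08]
    - [-1, -0.2, -0.112, 0, -0.11]
    - [-1, -0.25, -0.14, 0, -0.14]
    - [-1, -0.3, -0.168, 0.02, -0.17]
    - [-1, -0.34, -0.19, 0.04, -0.2]
    - [-1, -0.371, -0.208, 0.066, -0.2]
    - [-1, -0.371, -0.208, 0.066, -0.2]
    - [-1, -0.371, -0.208, 0.066, -0.2]

```text
time: 1.35
tool_pos: [0.4708, 0.1278, 0.1608]
tool_rot: [3.141, -0.001, 2.898]
contact_force: [0.4, 0.6, -0.2]
opening: 0.0917
grip_force: 0.0
```

```bash
cat > look.py <<'E'
import sys
from cell import *
from h import *
from scipy.spatial.transform import Rotation as Ro
s=observe();c=read_camera("wrist")
Rt=Ro.from_euler('xyz',s["tool_rot"]).as_matrix();T=c["T_tool_cam"]
Rc=Rt@T[:3,:3];o=Rt@T[:3,3]+s["tool_pos"]
c["R"],c["t"]=Rc.T,-Rc.T@o
np.savez('w.npz',**c);cv2.imwrite(f'pics/{sys.argv[1]}.png',c["img"][:,:,::-1])
print(s["time"],np.round(s["tool_pos"],4),np.round(np.degrees(s["tool_rot"]),2),np.round(s["contact_force"],2),s["opening"],s["grip_force"],np.round(s["qpos"],2))
W,ray,o=world(c)
try: report(c,W,ray,o)
except Exception as e: print(e)
E
python3 look.py 3
```

```text
1.35 [0.4708 0.1278 0.1608] [ 1.7999e+02 -3.0000e-02  1.6607e+02] [ 0.45  0.64 -0.17] 0.09168162254017855 0.0 [ 0.11  0.34  1.72  0.    1.08 -1.22]
green ctr [0.469 0.129 0.036] top rect (array([469.5, 128.7]), array([76.5, 37.1]), -13.6)  zmed 0.0361
  coloured top (array([470.1, 128.6]), array([55. , 34.8]), -13.8)
yellow ctr [ 0.445 -0.074  0.036] top rect (array([441.9, -72.5]), array([54. , 39.8]), -41.5)  zmed 0.0361
  coloured top (array([446.4, -78.2]), array([39.4, 35.8]), -43.7)
```

View pics/3.png

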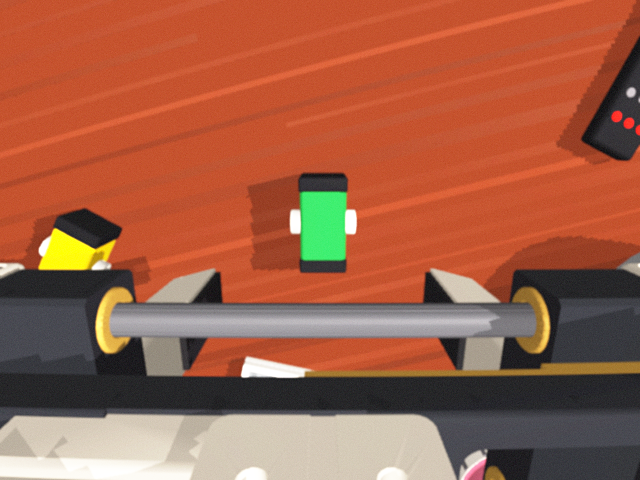

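The wrist view shows the green tube at (323,222), its buttons left and right along the finger line, about 1 mm off from the commanded spot. I'll descend.

Request:
step_arm:
  plan:
    - [-1, 0.001, 0.0005, 0.04, 0]
    - [-1, 0.001, 0.0005, 0.08, 0]
    - [-1, 0.001, 0.0005, 0.12, 0]
    - [-1, 0.001, 0.0005, 0.145, 0]
    - [-1, 0.001, 0.0005, 0.155, 0]
    - [-1, 0.001, 0.0005, 0.158, 0]
    - [-1, 0.001, 0.0005, 0.158, 0]

```text
time: 2.28
tool_pos: [0.4708, 0.1286, 0.0036]
tool_rot: [3.141, 0.002, 2.899]
contact_force: [0.3, -0.5, 0.6]
opening: 0.0919
grip_force: 0.0
```

Request:
step_arm:
  plan:
    - [1, 0, 0, 0, 0]
    - [1, 0, 0, 0, 0]
    - [1, 0, 0, 0, 0]
    - [1, 0, 0, 0, 0]
    - [1, 0, 0, 0, 0]
    - [1, 0, 0, 0, 0]
    - [1, 0, 0, 0, 0]
    - [1, 0, 0, 0, 0]
  grip_force: 20

```text
time: 3.28
tool_pos: [0.4702, 0.1282, 0.0028]
tool_rot: [3.142, 0.0, 2.899]
contact_force: [-0.1, 0.1, 1.3]
opening: 0.0521
grip_force: 20.0
```

Opening is 52 mm, so it holds both buttons. Lift by 120 mm and wait for the swing.

Request:
step_arm:
  plan:
    - [1, 0, 0, -0.015, 0]
    - [1, 0, 0, -0.035, 0]
    - [1, 0, 0, -0.06, 0]
    - [1, 0, 0, -0.085, 0]
    - [1, 0, 0, -0.105, 0]
    - [1, 0, 0, -0.12, 0]
    - [1, 0, 0, -0.12, 0]
    - [1, 0, 0, -0.12, 0]
    - [1, 0, 0, -0.12, 0]
    - [1, 0, 0, -0.12, 0]
    - [1, 0, 0, -0.12, 0]
    - [1, 0, 0, -0.12, 0]
    - [1, 0, 0, -0.12, 0]
    - [1, 0, 0, -0.12, 0]
    - [1, 0, 0, -0.12, 0]
    - [1, 0, 0, -0.12, 0]

```text
time: 5.28
tool_pos: [0.4702, 0.1282, 0.1227]
tool_rot: [3.142, 0.0, 2.899]
contact_force: [-0.7, -0.1, -1.1]
opening: 0.0517
grip_force: 20.0
```

```bash
python3 look.py 4
python3 - <<'E'
from cell import *
import cv2,numpy as np
a=read_camera("scene")["img"][40:300,180:500];b=read_camera("side")["img"][100:360,180:500]
cv2.imwrite('pics/5.png',np.hstack([a,b])[:,:,::-1])
E
```

```text
5.275 [0.4702 0.1282 0.1227] [180.     0.   166.09] [-0.65 -0.08 -1.11] 0.05165060570445019 19.999375641345978 [ 0.11  0.39  1.77  0.    0.98 -1.22]
attempt to get argmax of an empty sequence
```

View pics/5.png

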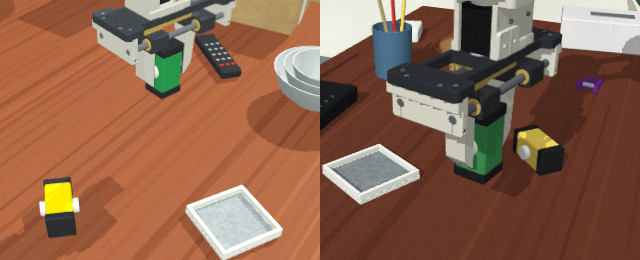

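The left half (scene) and right half (side) show the bar hanging upright between the fingers, at (165,68) and (487,145). Carry it smoothly over the tray.

Request:
step_arm:
  plan:
    - [1, -0.005, -0.001, 0, 0.01]
    - [1, -0.015, -0.003, 0, 0.02]
    - [1, -0.03, -0.006, 0, 0.04]
    - [1, -0.05, -0.01, 0, 0.06]
    - [1, -0.07, -0.014, 0, 0.08]
    - [1, -0.09, -0.018, 0, 0.1]
    - [1, -0.11, -0.022, 0, 0.13]
    - [1, -0.13, -0.026, 0, 0.15]
    - [1, -0.15, -0.03, 0, 0.18]
    - [1, -0.165, -0.033, 0, 0.2]
    - [1, -0.178, -0.0355, 0, 0.215]
    - [1, -0.187, -0.0375, 0, 0.225]
    - [1, -0.193, -0.0385, 0, 0.23]
    - [1, -0.195, -0.039, 0, 0.23]
    - [1, -0.195, -0.039, 0, 0.23]
    - [1, -0.195, -0.039, 0, 0.23]
    - [1, -0.195, -0.039, 0, 0.23]
    - [1, -0.195, -0.039, 0, 0.23]
    - [1, -0.195, -0.039, 0, 0.23]
    - [1, -0.195, -0.039, 0, 0.23]

```text
time: 7.92
tool_pos: [0.6501, 0.0435, 0.1227]
tool_rot: [3.142, 0.0, 2.669]
contact_force: [-0.5, 0.4, -1.8]
opening: 0.0518
grip_force: 20.0
```

```bash
python3 look.py 6
python3 - <<'E'
from cell import *
from h import *
ims=[]
for n in("scene","side"):
    c=read_camera(n);W,ray,o=world(c);g,_=masks(c["img"]);p=W[g]
    print(n,"green median",np.median(p,0).round(4),"z range",np.percentile(p[:,2],[2,98]).round(4))
    v,u=np.nonzero(g);v,u=int(v.mean()),int(u.mean());v=max(v,160);u=max(u,160);ims.append(c["img"][v-160:v+160,u-160:u+160])
    hsv=cv2.cvtColor(c["img"],cv2.COLOR_RGB2HSV)
    near=np.hypot(*(W[...,:2]-[.65,.043]).transpose(2,0,1))<.075
    m=near&(hsv[...,1]<70)&(abs(W[...,2]-.014)<.004);print("rim",rect(onplane(ray,o,.014)[m]))
cv2.imwrite('pics/7.png',np.hstack(ims)[:,:,::-1])
E
```

```text
7.925 [0.6501 0.0435 0.1227] [180.     0.   152.91] [-0.49  0.35 -1.79] 0.05182656463203351 19.999549090862274 [-0.05  0.66  1.28  0.    1.2  -1.15]
attempt to get argmax of an empty sequence
scene green median [0.6633 0.0275 0.1396] z range [0.1119 0.1659]
rim (array([651. ,  40.9]), array([96.2, 96. ]), 62.7)
side green median [0.6372 0.057  0.141 ] z range [0.1138 0.1661]
rim (array([648.2,  45.5]), array([103.7,  99.9]), -27.1)
```

View pics/7.png

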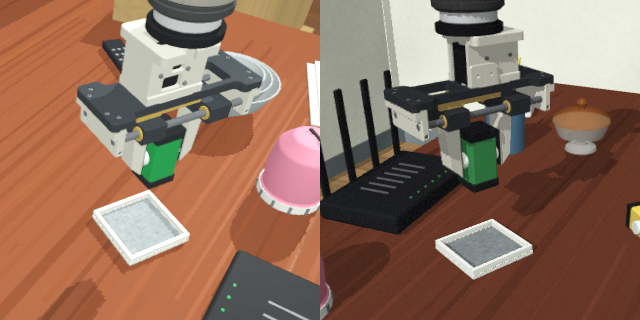

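The bar hangs upright over the tray in both halves, in left at (158,160), right at (480,155). Before lowering, check that the gripper body clears the candle and router.

Run:
```python
from h import *
for f in 'ab':
    c=dict(np.load(f+'.npz'));W,_,_=world(c)
    d=W[...,:2]-[.65,.0435];t=np.radians(62.9);y=d@[np.cos(t),np.sin(t)];x=d@[-np.sin(t),np.cos(t)]
    m=(c["range_z"]>0)&(W[...,2]>.025)&(abs(y)<.14)&(abs(x)<.09)
    print(m.sum(), np.round([y[m].min(),y[m].max(),x[m].min(),x[m].max(),W[m][:,2].max()],3) if m.any() else '')
```

```text
0 
0
```

Request:
step_arm:
  plan:
    - [1, 0, 0, 0.01, 0]
    - [1, 0, 0, 0.025, 0]
    - [1, 0, 0, 0.04, 0]
    - [1, 0, 0, 0.055, 0]
    - [1, 0, 0, 0.068, 0]
    - [1, 0, 0, 0.078, 0]
    - [1, 0, 0, 0.085, 0]
    - [1, 0, 0, 0.09, 0]
    - [1, 0, 0, 0.09, 0]
    - [1, 0, 0, 0.09, 0]
    - [1, 0, 0, 0.09, 0]
    - [1, 0, 0, 0.09, 0]
    - [1, 0, 0, 0.09, 0]
    - [1, 0, 0, 0.09, 0]
    - [1, 0, 0, 0.092, 0]
    - [1, 0, 0, 0.093, 0]
    - [1, 0, 0, 0.093, 0]

```text
time: 10.2
tool_pos: [0.65, 0.0435, 0.0295]
tool_rot: [-3.142, -0.0, 2.669]
contact_force: [0.4, -0.1, -2.4]
opening: 0.0517
grip_force: 20.0
```

Request:
step_arm:
  plan:
    - [1, 0, 0, 0.001, 0]
    - [1, 0, 0, 0.001, 0]
    - [1, 0, 0, 0.002, 0]
    - [1, 0, 0, 0.002, 0]

```text
time: 10.7
tool_pos: [0.6503, 0.0434, 0.0278]
tool_rot: [3.141, 0.0, 2.669]
contact_force: [-0.5, -0.6, -0.8]
opening: 0.0518
grip_force: 20.0
```

```bash
cat > chk.py <<'E'
import sys
from cell import *
from h import *
s=observe();print(s["time"],np.round(s["tool_pos"],4),np.round(s["contact_force"],2),s["opening"])
ims=[]
for n in("scene","side"):
    c=read_camera(n);W,ray,o=world(c);g,_=masks(c["img"]);p=W[g]
    print(n,"green median",np.median(p,0).round(4),"z range",np.percentile(p[:,2],[2,98]).round(4))
    v,u=np.nonzero(g);v,u=max(int(v.mean()),160),max(int(u.mean()),160);ims.append(c["img"][v-160:v+160,u-160:u+160])
cv2.imwrite(f'pics/{sys.argv[1]}.png',np.hstack(ims)[:,:,::-1])
E
python3 chk.py 8
```

```text
10.7 [0.6503 0.0434 0.0278] [-0.54 -0.6  -0.84] 0.05180292787251665
scene green median [0.6639 0.0281 0.044 ] z range [0.0167 0.0713]
side green median [0.6373 0.0571 0.0459] z range [0.0191 0.0713]
```

View pics/8.png

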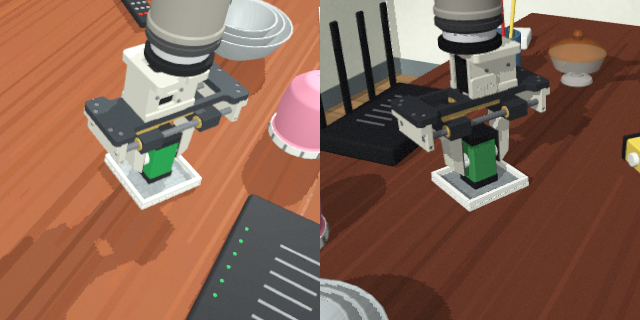

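The bar hangs upright inside the tray in both views, at (160,158) and (480,158), about 1 mm above the floor. Continue down gently until contact.

Request:
step_arm:
  plan:
    - [1, 0, 0, 0.0005, 0]
    - [1, 0, 0, 0.001, 0]
    - [1, 0, 0, 0.001, 0]

```text
time: 11.18
tool_pos: [0.6504, 0.0434, 0.0278]
tool_rot: [3.141, 0.001, 2.669]
contact_force: [-1.8, -0.2, 6.9]
opening: 0.0515
grip_force: 20.0
```

Request:
step_arm:
  plan:
    - [1, 0, 0, 0.0005, 0]
    - [1, 0, 0, 0.001, 0]
    - [1, 0, 0, 0.001, 0]

```text
time: 11.55
tool_pos: [0.6504, 0.0434, 0.0277]
tool_rot: [3.141, 0.001, 2.669]
contact_force: [-4.3, -0.3, 11.1]
opening: 0.0521
grip_force: 20.0
```

Request:
step_arm:
  plan:
    - [1, 0, 0, -0.001, 0]
    - [1, 0, 0, -0.0017, 0]
    - [1, 0, 0, -0.0017, 0]

```text
time: 11.92
tool_pos: [0.6503, 0.0434, 0.0278]
tool_rot: [3.141, 0.001, 2.669]
contact_force: [-0.4, -1.0, 5.1]
opening: 0.0516
grip_force: 20.0
```

Floor contact is confirmed (about 5 N). Reduce the grip, open gradually, then rise.

Request:
step_arm:
  plan:
    - [1, 0, 0, -0.0003, 0]
    - [1, 0, 0, -0.0003, 0]
    - [-0.2, 0, 0, -0.0003, 0]
    - [-0.3, 0, 0, -0.0003, 0]
    - [-0.5, 0, 0, -0.0003, 0]
    - [-0.7, 0, 0, -0.0003, 0]
    - [-0.9, 0, 0, -0.0003, 0]
    - [-1, 0, 0, -0.0003, 0]
    - [-1, 0, 0, -0.0003, 0]
    - [-1, 0, 0, -0.0003, 0]
    - [-1, 0, 0, -0.0003, 0]
  grip_force: 5

```text
time: 13.3
tool_pos: [0.6501, 0.0435, 0.0277]
tool_rot: [3.142, -0.0, 2.669]
contact_force: [-0.2, 0.1, -0.4]
opening: 0.0919
grip_force: 0.0
```

Request:
step_arm:
  plan:
    - [-1, 0, 0, -0.01, 0]
    - [-1, 0, 0, -0.03, 0]
    - [-1, 0, 0, -0.06, 0]
    - [-1, 0, 0, -0.1, 0]
    - [-1, 0, 0, -0.14, 0]
    - [-1, 0, 0, -0.15, 0]
    - [-1, 0, 0, -0.15, 0]
    - [-1, 0, 0, -0.15, 0]

```text
time: 14.3
tool_pos: [0.6492, 0.0435, 0.1759]
tool_rot: [-3.14, -0.003, 2.669]
contact_force: [-0.0, 0.4, -0.2]
opening: 0.0919
grip_force: 0.0
```

```bash
python3 chk.py 9
```

```text
14.3 [0.6492 0.0435 0.1759] [-0.03  0.44 -0.15] 0.09190544739244934
scene green median [0.6615 0.0283 0.0476] z range [0.0161 0.0712]
side green median [0.6381 0.0567 0.047 ] z range [0.0194 0.0718]
```

View pics/9.png

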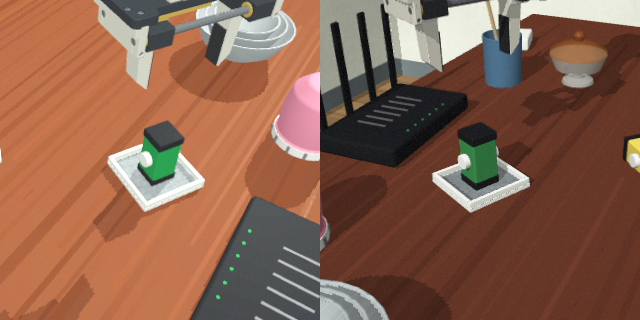

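The tube stands upright inside the tray in both views, at (160,150) and (478,152), with the gripper clear.

```bash
python3 -c "
from cell import *
print(hand_in())"
```

```text
the job is handed in; nothing more can be done
None
```

The green tube stands upright in the white tray on the end that sank while it hung in the grip, the gripper is open and clear, the yellow tube was not touched, and the job was handed in at about 14 s.

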